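Undo the swing bolt on the lamp housing

ROBOT

A 6-joint arm with a two-finger parallel gripper is mounted at the origin on the work surface. World frame = base frame: x ahead of the robot, y to its left, z up, the work surface at z = 0. Lengths are in m, angles in rad, forces in N, time in s.
With the tool pointing down it reaches from about 0.35 to 0.975 m from the base axis. Payload 4.9 kg.
Tool frame: the origin (TCP) lies at the very end of the fingers, on their centre line; the grasp point (between the pads) lies 19 mm behind it (ctrl.grip_point_offset is the distance from the TCP to the grasp point, in m); z points along the fingers, y is the line along which they close (so a half turn about z gives the same grasp; the last joint's range is limited). The gripper opens to 85 mm and grips with 20 to 120 N. Pads are 22 mm wide; open, the fingers measure 114 mm over their backs; the gripper's body (76 mm by 85 mm) begins 54 mm behind the grasp point. The pads swing forward as they close: fully open they stand 13 mm farther back than shut.
Start: joints at [1.194, 0.053, 1.613, -0, 1.476, -0.119], TCP at [0.159, 0.604, 0.231] pointing down, gripper open.
Joint ranges: [-3.01, 3.01], [-1.01, 2.22], [0.06, 2.58], [-1.02, 4.17], [0.09, 2.62], [-3.14, 3.14]. Speed limits (rad/s): [2.57, 2.57, 3.14, 3.14, 3.14, 3.14].

INTERFACE

Orientations are given as a rotation vector (axis times angle).
In Python, from station import ctrl gives the robot as it stands.
- The arm moves only by the tool send_rows, never from a script. Its argument "rows" is a list of rows, each a list of 3 entries, a list of its own where there are three numbers: the finger opening in cm, from 0 to 8.54, then the shift along the tool's x, y, z in cm, then the turn about the tool's z in degrees. A call has 1 to 10 rows; each row shifts and turns the commanded pose from where the row before left it, along the tool's axes as they then stand; what a row does not reach is not made up. A row lasts 1/8 s, in which the tool goes at most 62.5 mm and 10.7 degrees, less where a joint would pass 70% of its speed; a pose out of reach is approached as far as the arm can. A call with a gripper value outside its range is refused whole. The fingers move at their own pace and stop on an object; "newtons" is the grip in N (left out, the last holds). Time passes only in rows, so rows that do not move let the fingers close. It gives the time, the measured TCP pose, the force, the opening and the grip force at its end, in the units of the state.
- ctrl.get_obs(): the state, without advancing time (a new reading comes with each control period).
- ctrl.get_image(name): name is "scene" or "top" or "wrist"; returns a dict with "frame" (400x640x3 uint8, red, green, blue), "range_z" (400x640 float32, m along the optical axis (not along the pixel's ray), 0 where there is no reading), "fx", "fy", "cx", "cy" (pixels), "cam_to_world" (4x4, takes a point from camera to world coordinates). Camera axes: x right, y down, z forward; pixel columns grow to the right and rows downward; lengths in m; the calibration is good to about 2 mm. A picture is of the moment at which its call begins.
- ctrl.finish_job(): hands the job in; it is judged then, once.
The state is a dict: "t": time; "q": joint angles; "dq": joint speeds; "effort": joint torques, N m; "tool_pos": TCP position; "tool_rot": TCP orientation; "contact_force": force on the tool from outside, world axes, zero at the start; "wrist_torque": the same for the moment, N m; "opening": finger opening in m; "grip_force": force on a finger pad.
Only numpy, scipy, OpenCV 4.12 (cv2) and the standard library are available. Lean on these libraries where they do the work, as an engineer would, in place of code of your own. Each camera call takes 0.05 s, during which the arm holds its last target. There are 200 camera calls.

TASK

Loosen the brass wing nut on the round lamp housing until its washer clears the yellow lip of the slotted lug, then swing the eyebolt out of the slot and down until it bears on the red rest. Go by feel: never force the bolt against the lip or the rest, and leave everything else on the bench where it is.

Things in the scene. Friction and masses are not known exactly. Their poses are not given: they have to be found in the camera images.
- housing: Lamp housing: black finned round pot fixed to the bench, 156 mm across, aluminium lid with a white disc, lid top at 115 mm. Origin at the centre of its underside, z up, x points from the centre to the eyebolt: the direction in which the bolt swings out. The bolt stands 98 mm from the centre, in the slot of the lid's lug.
- seat (a point): Point on the bolt axis at the top of the lug (120 mm high), where the washer seats when tight; axes as the housing. The lug is 34 mm wide, ends 11 mm outward of here, its 12 mm slot open outward. At its end stands the yellow lip, two upright tabs beside the slot, their inner top edges 12.5 mm outward of here. It holds the bolt in until the washer is about 1 mm above the lip's top.
- lug_end (a point): Middle of the lug's outer edge, at seat height (11 mm outward of the seat), in the gap between the two tabs of the yellow lip. The lip's top stands 2 to 5 mm above this height, different each time and not measured: find by feel when the washer clears it. Beyond the lip (16 mm from the bolt axis) the way is free.
- pivot (a point): Middle of the eyebolt's hinge axis, 75 mm below the seat, 45 mm above the bench, between two steel ears; axes as the housing, y is the hinge axis.
- foot (a point): Top of the foot plate (30 mm wide, 12 mm high), 45 mm outward of the pivot. On a post here sits the red rest, a 14 mm ball whose centre is 41 to 55 mm above the bench, different each time and not measured; the swung bolt's shank comes to bear on it.
- nut_grip (a point): Grip point of the brass wing nut, on the bolt axis, 34 mm above its washer's underside, 8 mm below the wings' top (109 mm from the pivot when tight). z along the bolt away from the pivot, x along the wings. Wings: 50 mm across both, 11 mm thick (grip them along y), 32 mm high. Below them a hub 19 mm in diameter, 9 mm high, on a washer 23 mm in diameter, 3 mm thick, that rises with the nut.
- wing_nut (a joint): Turn of the wing nut, rad: 0 fully tight, growing as it is loosened (anticlockwise seen from above). Coarse thread: nut and washer rise 2 mm per rad. It ends at 5 rad; the nut cannot come off. Needs about 0.12 N m to turn, stays where it is left. Starts at 0 to 0.4.
- eyebolt (a joint): Swing of the steel eyebolt (9 mm in diameter) about its pivot, rad: 0 upright in the slot, growing as it swings outward and down. The pivot is stiff (about 0.2 N m, 2 to 3 N at the nut): the bolt stays where it is left. The red rest stops it somewhere between 1.1 and 1.45 rad.
- lens_a: Loose clear lens, 44 mm across, 26 mm high, origin under its centre; bystander.
- lens_b: Another such lens; bystander.
- lens_c: Another such lens; bystander.
- led_board: Loose white round circuit board, 130 mm across, 4 mm thick; bystander.
- heatsink: Loose black finned heatsink, 128 mm across, 50 mm high; bystander.
- flux_bottle: White bottle with a blue cap, 60 mm across, 150 mm high; bystander.
- screwdriver: Screwdriver lying on the bench; bystander.

How it is judged:
On the way, in this order (a step that is already met when the one before it is completed fails the run):
1. the wing nut is loosened by at least a rad while the bolt still stands in the slot (value of joint wing_nut above 1 rad and value of joint eyebolt below 0.15 rad), for 0.1 s.
2. the bolt is swung out of the slot, well clear of the lip (value of joint eyebolt above 0.5 rad), for 0.1 s.
3. the bolt is brought to bear on the red rest (pressed on it with more than 1.5 N) (value of joint eyebolt above 1 rad and contact force between eyebolt and housing above 1.5 N), for 0.1 s.
At the end, for the whole second after the job is handed in: The wing nut is loosened (more than 1 rad from tight) and the eyebolt lies swung out of the lug, more than 1.02 rad from upright, bearing on the rest (more than 0.3 N between them, which the stiff pivot and the bolt's weight keep up), and is still (value of joint eyebolt above 1.02 rad and contact force between eyebolt and housing above 0.3 N and value of joint wing_nut above 1 rad and velocity of joint eyebolt between -0.1 and 0.1 rad/s); the robot touches nothing.
It fails at once if the bolt, washer or nut is forced against the lip, lug or rest with more than 50 N (contact force between eyebolt and housing above 50 N).
It fails at once if a lens, the board, the heatsink, the bottle or the screwdriver is moved by more than 20 mm (distance of any of lens_a, lens_b, lens_c, led_board, heatsink, flux_bottle, screwdriver from where it was at the start of the episode above 0.02 m).
It also fails if it takes over 72 s, if anything falls off the work surface, if the arm or the gripper's body presses on something with over 40 N, if the wrist force passes 120 N, or if a joint passes its speed limit or range.

## Working session

There is one attempt and no reset: what is moved stays moved. The work goes in short steps, Python scripts to look and compute and a tool call to move; the robot and the scene stay as the last step left them, time stands still between calls to the robot, and variables do not carry over. Pictures are saved under pics/ and viewed, at most 10 in all, crops included, and the job is handed in when it is done.

Besides the shell and the picture viewer there is one more tool, called after "Call:" by a JSON object that holds its "fn" and its "kwargs". send_rows: Moves the arm, as the interface text tells. Its arguments: {"type":"object","properties":{"rows":{"type":"array","items":{"type":"array"}},"newtons":{"type":"number"}},"required":["rows"]}

```bash
mkdir -p pics; ls; python3 - <<'E'
from station import ctrl
import cv2,numpy as np
o=ctrl.get_obs();print(o)
ims=[]
for n in("scene","top"):
    d=ctrl.get_image(n);np.savez(f"pics/{n}0.npz",**d);cv2.imwrite(f"pics/{n}0.png",d["frame"][...,::-1]);print(n,d["fx"],d["cam_to_world"].round(3).tolist())
E
```

```text
pics
{'t': 0.0, 'q': array([ 1.19399856e+00,  5.33741848e-02,  1.61428530e+00, -8.60933540e-06,
        1.47601971e+00, -1.19014879e-01]), 'dq': array([-0.00086678,  0.00035504, -0.00177723, -0.00065892, -0.0005112 ,
       -0.00017233]), 'effort': array([ 8.32165347e-05, -3.93668890e+01, -3.70181179e+01, -1.49531393e-04,
        6.68260807e-03,  1.27843037e-06]), 'tool_pos': array([0.15911508, 0.60376013, 0.23005748]), 'tool_rot': array([-0.40373795, -3.11503218,  0.00318013]), 'contact_force': array([ 0.24444271,  0.39318348, -0.22089537]), 'wrist_torque': array([ 0.0175469 ,  0.00232796, -0.01485261]), 'grip_force': 0.0, 'opening': 0.08565753651519896}
scene 373.21597884736457 [[-0.756, 0.466, -0.459, 1.243], [0.654, 0.524, -0.546, 0.659], [-0.014, -0.713, -0.701, 1.094], [0.0, 0.0, 0.0, 1.0]]
top 422.1291432211406 [[0.026, -0.998, 0.054, 0.565], [-0.999, -0.028, -0.027, -0.079], [0.029, -0.053, -0.998, 1.317], [0.0, 0.0, 0.0, 1.0]]
```

View pics/scene0.png

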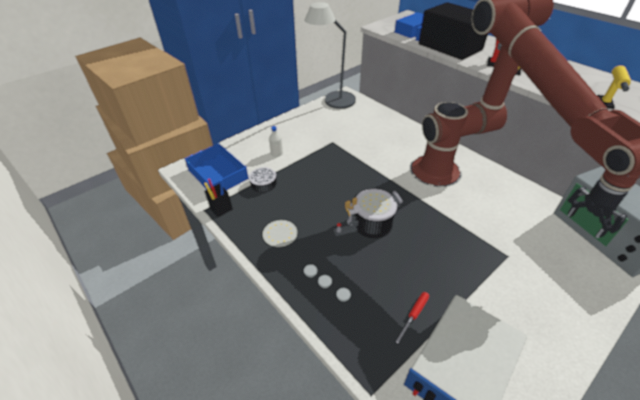

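View pics/top0.png

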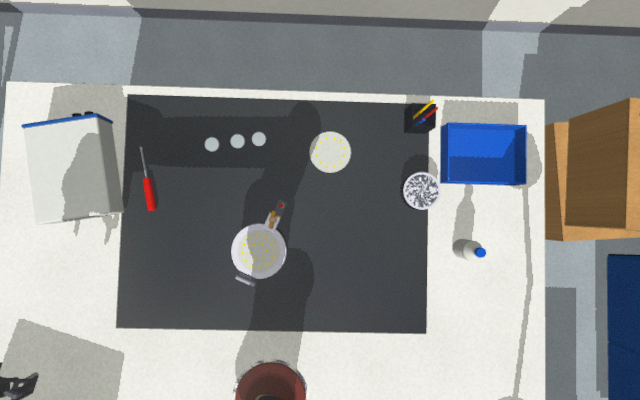

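The top view shows the housing lid at about (259,250), the brass nut near (272,219) and the red rest near (281,205). The bolt therefore swings away from the robot, slightly towards −y.

```bash
cat > h.py <<'E'
import numpy as np,cv2
def ray(d,u,v,z):
    T=d["cam_to_world"];r=T[:3,:3]@np.array([(u-d["cx"])/d["fx"],(v-d["cy"])/d["fy"],1.]);o=T[:3,3]
    return o+r*(z-o[2])/r[2]
def pts(d,m):
    v,u=np.nonzero(m&(d["range_z"]>0));z=d["range_z"][v,u]
    p=np.stack([(u-d["cx"])/d["fx"]*z,(v-d["cy"])/d["fy"]*z,z],1);T=d["cam_to_world"]
    return p@T[:3,:3].T+T[:3,3]
E
python3 - <<'E'
from h import *
d=dict(np.load("pics/top0.npz"));f=d["frame"]
h=cv2.cvtColor(f,cv2.COLOR_RGB2HSV)
m=np.zeros(f.shape[:2],bool);m[180:300,215:300]=1
red=m&((h[...,0]<6)|(h[...,0]>174))&(h[...,1]>130)
br=m&(h[...,0]>8)&(h[...,0]<24)&(h[...,1]>90)
g=((f.min(2)>140)&m).astype(np.uint8)
c=max(cv2.findContours(g,0,2)[0],key=cv2.contourArea);(u,v),r=cv2.minEnclosingCircle(c)
C=ray(d,u,v,.115);print("lid",u,v,r,C, r/422*1.2)
for n,k,z in(("red",red,.05),("brass",br,.155)):
    vv,uu=np.nonzero(k);print(n,len(uu),uu.mean(),vv.mean(),ray(d,uu.mean(),vv.mean(),z),np.median(pts(d,k),0))
    e=ray(d,uu.mean(),vv.mean(),z)-C;print(np.hypot(*e[:2]),np.degrees(np.arctan2(e[1],e[0])))
P=pts(d,m);q=P[(P[:,2]>.108)&(P[:,2]<.118)];print("lid pts",q[:,:2].min(0),q[:,:2].max(0),np.median(q,0))
s=f[185:290,215:305];cv2.imwrite("pics/c.png",cv2.resize(s,None,fx=6,fy=5.5,interpolation=2)[...,::-1])
E
```

```text
lid 260.680908203125 245.4273681640625 32.78004455566406 [0.46940907 0.0310652  0.115     ] 0.09321339684075089
red 15 280.46666666666664 205.13333333333333 [ 0.58564239 -0.01811334  0.05      ] [ 0.58602108 -0.01700008  0.04986232]
0.12620899869402832 -22.933314509821777
brass 84 271.7142857142857 219.91666666666666 [ 5.42813446e-01 -4.38335218e-04  1.55000000e-01] [ 0.54796461 -0.00124723  0.1582711 ]
0.0798791231293911 -23.227940447084162
lid pts [ 0.36114836 -0.03829004] [0.55867434 0.11452624] [0.45115449 0.0393028  0.11527475]
```

View pics/c.png

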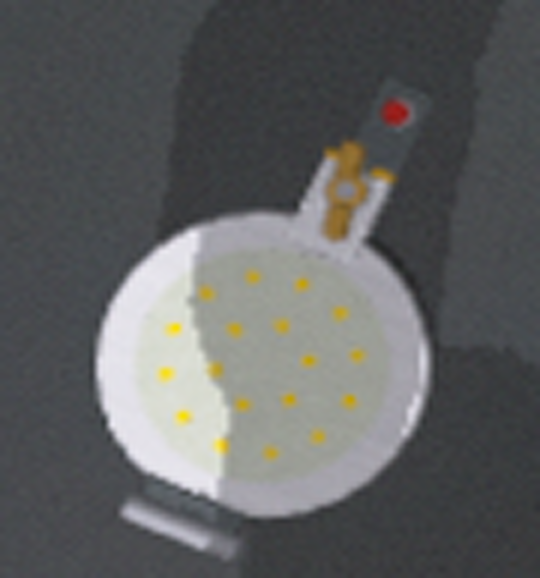

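The crop shows the wings at about −8° world yaw and the bolt centre at crop pixel (345,190). I'll move over the nut now and refine there with the wrist camera.

Call:
{"fn": "send_rows", "kwargs": {"rows": [[8.5,[-3.8,-3.5,0],0],[8.5,[-3.8,-3.5,0],0],[8.5,[-3.8,-3.5,0],0],[8.5,[-3.8,-3.5,0],0],[8.5,[-3.8,-3.5,0],0],[8.5,[-3.8,-3.5,0],0],[8.5,[-3.8,-3.5,0],0],[8.5,[-3.8,-3.5,0],0],[8.5,[-3.8,-3.5,0],0],[8.5,[-3.8,-3.5,0],0]]}}

```text
t: 1.35
tool_pos: [0.438, 0.1674, 0.231]
tool_rot: [-0.404, -3.115, -0.0]
contact_force: [0.4, -0.0, 0.4]
opening: 0.0851
grip_force: 0.0
```

```bash
cat >> h.py <<'E'
from scipy.spatial.transform import Rotation as R
def state():
    from station import ctrl
    o=ctrl.get_obs();M=R.from_rotvec(o["tool_rot"]).as_matrix()
    print("t",o["t"],"pos",o["tool_pos"].round(4),"yaw x",np.degrees(np.arctan2(M[1,0],M[0,0])).round(2),"q",o["q"].round(2),"F",o["contact_force"].round(1),"tq",o["wrist_torque"].round(2),"tilt",M[:,2].round(3))
    return o,M
def to(p):
    o,M=state();print("tool shift cm",(M.T@(np.array(p)-o["tool_pos"])*100).round(2))
E
python3 - <<'E'
from h import *
d=dict(np.load("pics/top0.npz"))
C=ray(d,259.2,251.4,.115);B=ray(d,272.5,219.5,.16)
print(C,B,np.hypot(*(B-C)[:2]),np.degrees(np.arctan2((B-C)[1],(B-C)[0])))
to([B[0],B[1],.25])
E
```

```text
[0.45255811 0.03467816 0.115     ] [ 0.5440983  -0.00287812  0.16      ] 0.09894484780146372 -22.306920356126994
t 1.35 pos [0.438  0.1674 0.231 ] yaw x 165.22 q [ 0.21 -0.34  1.96  0.    1.51 -1.11] F [ 0.4 -0.   0.4] tq [ 0.01  0.02 -0.01] tilt [-0.  0. -1.]
tool shift cm [-14.61 -13.76  -1.91]
```

Call:
{"fn": "send_rows", "kwargs": {"rows": [[8.5,[-3.6,-3.4,-0.5],0],[8.5,[-3.6,-3.4,-0.5],0],[8.5,[-3.6,-3.4,-0.5],0],[8.5,[-3.6,-3.4,-0.4],0],[8.5,[0,0,0],10],[8.5,[0,0,0],10],[8.5,[0,0,0],10],[8.5,[0,0,0],10],[8.5,[0,0,0],10],[8.5,[0,0,0],10]]}}

```text
t: 2.6
tool_pos: [0.5418, 0.0008, 0.2496]
tool_rot: [-1.914, -2.49, 0.001]
contact_force: [-0.2, 0.1, 0.4]
opening: 0.0853
grip_force: 0.0
```

Call:
{"fn": "send_rows", "kwargs": {"rows": [[8.5,[0,0,0],10],[8.5,[0,0,0],10],[8.5,[0,0,0],10],[8.5,[0,0,0],10],[8.5,[0,0,0],10],[8.5,[0,0,0],10],[8.5,[0,0,0],10],[8.5,[0,0,0],10],[8.5,[0,0,0],10],[8.5,[0,0,0],10]]}}

```text
t: 3.85
tool_pos: [0.5418, 0.0009, 0.2497]
tool_rot: [-3.139, -0.134, 0.002]
contact_force: [-0.4, 0.5, -0.3]
opening: 0.0853
grip_force: 0.0
```

Call:
{"fn": "send_rows", "kwargs": {"rows": [[8.5,[0,0,0],10],[8.5,[0,0,0],3],[8.5,[0,0,0],0]]}}

```text
t: 4.22
tool_pos: [0.5418, 0.0008, 0.2498]
tool_rot: [-3.134, 0.212, 0.001]
contact_force: [0.3, 0.2, 0.1]
opening: 0.0847
grip_force: 0.0
```

```bash
python3 - <<'E'
from h import *
from station import ctrl
to([.5441,-.0029,.25])
d=ctrl.get_image("wrist");np.savez("pics/w1.npz",**d);cv2.imwrite("pics/w1.png",d["frame"][...,::-1])
E
```

```text
t 4.225 pos [0.5418 0.0008 0.2498] yaw x -7.73 q [-0.14 -0.16  1.78 -0.    1.52  1.57] F [0.3 0.2 0.1] tq [-0.05 -0.04  0.01] tilt [-0.001  0.    -1.   ]
tool shift cm [ 0.27  0.34 -0.02]
```

View pics/w1.png

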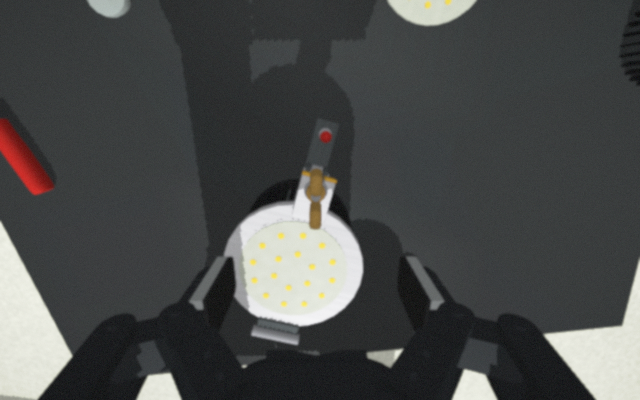

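The wrist view shows the wings spanning about (316,170) to (315,227), nearly aligned with tool x. The lip is around (305–335,178) and the red ball at (326,136). Next I'll measure the wings from the depth.

```bash
python3 - <<'E'
from h import *
d=dict(np.load("pics/w1.npz"));f=d["frame"];h=cv2.cvtColor(f,cv2.COLOR_RGB2HSV)
w=np.zeros(f.shape[:2],bool);w[120:240,285:350]=1
br=w&(h[...,0]>8)&(h[...,0]<26)&(h[...,1]>80)
P=pts(d,br);P=P[P[:,2]>.14]
print(len(P),P.min(0),P.max(0),np.percentile(P[:,2],[5,50,95]))
for z in(.14,.155):
    q=P[P[:,2]>z][:,:2].astype(np.float32);c,s,a=cv2.minAreaRect(q*1000);print(z,len(q),c,s,a)
    e=np.linalg.svd(q-q.mean(0),full_matrices=0)[2][0];print(np.degrees(np.arctan2(e[1],e[0])),q.mean(0))
red=w&((h[...,0]<6)|(h[...,0]>174))&(h[...,1]>130)
p=pts(d,red);print("red",len(p),np.median(p,0),p[:,2].max())
E
```

```text
549 [ 0.5210938  -0.00747986  0.14012182] [0.56844794 0.00857014 0.16475315] [0.14463093 0.16205149 0.16367301]
0.14 549 (544.701416015625, 0.9648189544677734) (10.71899127960205, 48.0562629699707) 81.0814208984375
170.22781 [5.4829687e-01 5.3206546e-04]
0.155 453 (544.5490112304688, 0.6090612411499023) (10.254656791687012, 47.820068359375) 82.00768280029297
170.21788 [0.547545   0.00064063]
red 94 [ 0.58542079 -0.01587055  0.05134601] 0.053773471649860294
```

Wing centre is (0.5446, 0.0008), yaw −8.5°, top 0.1635. The size (48×10.5 mm) and height match the given values, and the nut sits at about 0.3 rad. Next I'll descend, then grip.

Call:
{"fn": "send_rows", "kwargs": {"rows": [[6,[0.3,0,1.4],0.8],[5,[0,0,2.0],0],[4,[0,0,2.0],0],[4,[0,0,2.0],0],[4,[0,0,2.0],0],[4,[0,0,1.2],0],[4,[0,0,0.8],0],[4,[0,0,0],0]]}}

```text
t: 5.28
tool_pos: [0.545, 0.0004, 0.1359]
tool_rot: [-3.133, 0.235, 0.001]
contact_force: [0.7, -0.2, 0.6]
opening: 0.04
grip_force: 0.0
```

Call:
{"fn": "send_rows", "kwargs": {"newtons": 40, "rows": [[0.5,[0,0,0],0],[0.5,[0,0,0],0],[0.5,[0,0,0],0],[0.5,[0,0,0],0],[0.5,[0,0,0],0],[0.5,[0,0,0],0]]}}

```text
t: 6.02
tool_pos: [0.5458, 0.0006, 0.1372]
tool_rot: [-3.132, 0.235, -0.003]
contact_force: [1.1, 3.9, 5.3]
opening: 0.0101
grip_force: 42.6
```

```bash
python3 -c "
from h import *
o,M=state();print(o['opening'],o['grip_force'])"
```

```text
t 6.025 pos [0.5458 0.0006 0.1372] yaw x -8.57 q [-0.14 -0.06  1.89  0.    1.31  1.58] F [1.1 3.9 5.3] tq [ 0.66 -0.14 -0.12] tilt [ 0.002  0.001 -1.   ]
0.010079913415447974 42.60677933692932
```

Call:
{"fn": "send_rows", "kwargs": {"rows": [[0.5,[0,0,-0.035],-8],[0.5,[0,0,-0.035],-10],[0.5,[0,0,-0.035],-10],[0.5,[0,0,-0.035],-10],[0.5,[0,0,-0.035],-10],[0.5,[0,0,0],0]]}}

```text
t: 6.78
tool_pos: [0.5456, 0.0021, 0.1389]
tool_rot: [-2.954, -1.061, -0.004]
contact_force: [0.2, 8.6, 6.3]
opening: 0.0102
grip_force: 42.7
```

```bash
python3 -c "
from h import *
o,M=state();print(o['opening'],o['grip_force'])"
```

```text
t 6.775 pos [0.5456 0.0021 0.1389] yaw x 39.51 q [-0.13 -0.06  1.89  0.    1.32  0.75] F [0.2 8.6 6.3] tq [ 1.56 -0.09  0.07] tilt [ 0.002  0.004 -1.   ]
0.010184675489365814 42.67650559544563
```

Call:
{"fn": "send_rows", "kwargs": {"rows": [[0.5,[0.1,-0.12,-0.1],0],[0.5,[0,0,-0.035],-10],[0.5,[0,0,-0.035],-10],[0.5,[0,0,-0.035],-10],[0.5,[0,0,-0.035],-10],[0.5,[0,0,-0.035],-10],[0.5,[0,0,0],0]]}}

```text
t: 7.65
tool_pos: [0.5444, 0.0032, 0.1407]
tool_rot: [-2.228, -2.21, -0.001]
contact_force: [-1.3, 6.2, 5.2]
opening: 0.01
grip_force: 42.5
```

```bash
python3 -c "
from h import *
o,M=state();print(o['opening'],o['grip_force'])"
```

```text
t 7.65 pos [0.5444 0.0032 0.1407] yaw x 89.52 q [-0.13 -0.06  1.88  0.    1.32 -0.12] F [-1.3  6.2  5.2] tq [1.27 0.42 0.13] tilt [-0.002  0.003 -1.   ]
0.01004097722668719 42.52183333039284
```

Call:
{"fn": "send_rows", "kwargs": {"rows": [[0.5,[0.15,0.05,-0.1],0],[0.5,[0,0,-0.035],-10],[0.5,[0,0,-0.035],-10],[0.5,[0,0,-0.035],-10],[0.5,[0,0,-0.035],-10],[0.5,[0,0,0],0]]}}

```text
t: 8.4
tool_pos: [0.5436, 0.003, 0.1421]
tool_rot: [-1.34, -2.836, 0.005]
contact_force: [-4.9, 0.8, 5.1]
opening: 0.0102
grip_force: 42.4
```

```bash
python3 -c "
from h import *
o,M=state();print(o['opening'],o['grip_force'])"
```

```text
t 8.4 pos [0.5436 0.003  0.1421] yaw x 129.41 q [-0.13 -0.07  1.88 -0.    1.33 -0.82] F [-4.9  0.8  5.1] tq [0.38 1.12 0.08] tilt [-0.006 -0.001 -1.   ]
0.010165220323891904 42.378587275743484
```

Call:
{"fn": "send_rows", "kwargs": {"rows": [[0.5,[0.05,-0.05,-0.1],0],[0.5,[0,0,-0.035],-10],[0.5,[0,0,-0.035],-10],[0.5,[0,0,-0.035],-10],[0.5,[0,0,-0.035],-10],[0.5,[0,0,0],0]]}}

```text
t: 9.15
tool_pos: [0.5427, 0.0019, 0.1437]
tool_rot: [-0.289, -3.122, 0.007]
contact_force: [-5.2, -3.6, -1.1]
opening: 0.0103
grip_force: 41.9
```

```bash
python3 - <<'E'
from h import *
from station import ctrl
o,M=state();print(o['opening'],o['grip_force'])
d=ctrl.get_image("wrist");np.savez("pics/w2.npz",**d);f=d["frame"]
cv2.imwrite("pics/w2.png",cv2.resize(f[60:320,200:440],None,fx=2,fy=2)[...,::-1])
E
```

```text
t 9.15 pos [0.5427 0.0019 0.1437] yaw x 169.42 q [-0.13 -0.07  1.88 -0.    1.33 -1.52] F [-5.2 -3.6 -1.1] tq [-0.55  1.17  0.12] tilt [-0.006 -0.004 -1.   ]
0.010257979667943328 41.86980217695236
```

View pics/w2.png

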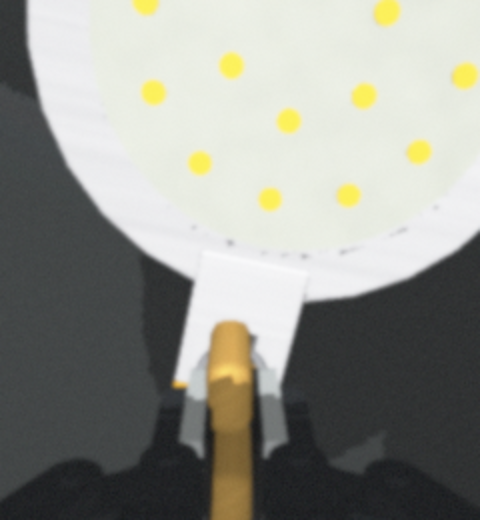

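The picture shows the wing clamped squarely between the pads. At about 3.35 rad the washer is about 6.7 mm above the seat. Next I'll feel outwards gently.

Call:
{"fn": "send_rows", "kwargs": {"newtons": 25, "rows": [[0.5,[-0.2,-0.04,0],0],[0.5,[-0.2,-0.04,0],0],[0.5,[-0.2,-0.04,0],0],[0.5,[0,0,0],0]]}}

```text
t: 9.7
tool_pos: [0.548, -0.0001, 0.1436]
tool_rot: [-0.29, -3.121, 0.005]
contact_force: [-7.0, -2.9, 0.5]
opening: 0.0101
grip_force: 42.1
```

Call:
{"fn": "send_rows", "kwargs": {"rows": [[0.5,[-0.2,-0.04,0.01],0],[0.5,[-0.2,-0.04,0.02],0],[0.5,[-0.2,-0.04,0.02],0],[0.5,[0,0,0],0]]}}

```text
t: 10.2
tool_pos: [0.5537, -0.0021, 0.1432]
tool_rot: [-0.291, -3.121, 0.004]
contact_force: [-6.5, -2.2, 1.0]
opening: 0.01
grip_force: 42.3
```

```bash
python3 -c "
from h import *
o,M=state();print(o['opening'],o['grip_force'])"
```

```text
t 10.2 pos [ 0.5537 -0.0021  0.1432] yaw x 169.36 q [-0.14 -0.04  1.86 -0.    1.33 -1.52] F [-6.5 -2.2  1. ] tq [-0.09  1.31  0.02] tilt [-0.007 -0.002 -1.   ]
0.010036701625035631 42.31877267360687
```

The nut follows with steady low force (about 7 N), so the lip is cleared. I'll continue out, then turn to line the wings up with the swing plane.

Call:
{"fn": "send_rows", "kwargs": {"rows": [[0.5,[-0.31,-0.06,0.03],0],[0.5,[-0.31,-0.06,0.04],0],[0.5,[-0.31,-0.06,0.05],0],[0.5,[-0.31,-0.06,0.06],0],[0.5,[-0.31,-0.06,0.06],0],[0.5,[-0.31,-0.06,0.08],0],[0.5,[0,0,0],5],[0.5,[0,0,0],5],[0.5,[0,0,0],0]]}}

```text
t: 11.32
tool_pos: [0.571, -0.0094, 0.1396]
tool_rot: [-0.562, -3.083, 0.007]
contact_force: [-6.1, -3.3, 0.4]
opening: 0.01
grip_force: 42.6
```

```bash
cat >> h.py <<'E'
def plan(phis,r=.1157,c=(.4526,.0347),a=-20.9):
    o,M=state();print(o['opening'],o['grip_force'])
    e=np.array([np.cos(np.radians(a)),np.sin(np.radians(a)),0]);p0=np.array([*c,0])+.098*e;p0[2]=.045
    g=o["tool_pos"]-M[:,2]*.019-p0;print("out,side,up",g@e,g@np.cross([0,0,1],e),g[2],"phi",np.arctan2(g@e,g[2]),"r",np.hypot(g@e,g[2]))
    last=g@e*e+[0,0,g[2]]
    for f in phis:
        t=r*(np.sin(f)*e+np.cos(f)*np.array([0,0,1]));print(f.round(3),(M.T@(t-last)*100).round(2).tolist());last=t
E
python3 -c "
from h import *
plan(np.arange(.3,.81,.05))"
```

```text
t 11.325 pos [ 0.571  -0.0094  0.1396] yaw x 159.33 q [-0.14  0.    1.82 -0.    1.33 -1.35] F [-6.1 -3.3  0.4] tq [-0.42  1.43  0.01] tilt [-0.008 -0.003 -1.   ]
0.009953750108585815 42.58767306804657
out,side,up 0.02848397241524291 0.0011577588234087366 0.1135691073174575 phi 0.24573842360361528 r 0.1170866295587865
0.3 [-0.57, -0.0, 0.3]
0.35 [-0.55, -0.0, 0.18]
0.4 [-0.54, -0.0, 0.21]
0.45 [-0.53, -0.0, 0.24]
0.5 [-0.52, -0.0, 0.26]
0.55 [-0.5, -0.0, 0.29]
0.6 [-0.49, -0.0, 0.31]
0.65 [-0.47, -0.0, 0.34]
0.7 [-0.45, 0.0, 0.36]
0.75 [-0.44, 0.0, 0.38]
0.8 [-0.42, 0.0, 0.4]
```

Call:
{"fn": "send_rows", "kwargs": {"rows": [[0.5,[-0.57,0,0.17],0],[0.5,[-0.55,0,0.18],0],[0.5,[-0.54,0,0.21],0],[0.5,[-0.53,0,0.24],0],[0.5,[-0.52,0,0.26],0],[0.5,[0,0,0],0]]}}

```text
t: 12.08
tool_pos: [0.5965, -0.0194, 0.1289]
tool_rot: [-0.562, -3.083, 0.007]
contact_force: [-6.6, -4.1, -0.5]
opening: 0.0099
grip_force: 43.5
```

```bash
python3 -c "
from h import *
plan(np.arange(.55,1.01,.05))"
```

```text
t 12.075 pos [ 0.5965 -0.0194  0.1289] yaw x 159.34 q [-0.15  0.08  1.77 -0.    1.31 -1.36] F [-6.6 -4.1 -0.5] tq [-0.41  1.5   0.06] tilt [-0.008 -0.003 -1.   ]
0.00985867490431992 43.549418449401855
out,side,up 0.05584766089236875 0.0009554896615246572 0.10290560569078837 phi 0.497227254245314 r 0.11708341005341888
0.55 [-0.47, 0.0, 0.42]
0.6 [-0.49, -0.0, 0.31]
0.65 [-0.47, -0.0, 0.34]
0.7 [-0.45, 0.0, 0.36]
0.75 [-0.44, 0.0, 0.38]
0.8 [-0.42, 0.0, 0.4]
0.85 [-0.4, 0.0, 0.42]
0.9 [-0.37, 0.0, 0.44]
0.95 [-0.35, 0.0, 0.46]
1.0 [-0.33, 0.0, 0.48]
```

Call:
{"fn": "send_rows", "kwargs": {"rows": [[0.5,[-0.5,0,0.29],0],[0.5,[-0.49,0,0.31],0],[0.5,[-0.47,0,0.34],0],[0.5,[-0.45,0,0.36],0],[0.5,[-0.44,0,0.38],0],[0.5,[-0.42,0,0.4],0],[0.5,[-0.4,0,0.42],0],[0.5,[-0.37,0,0.44],0],[0.5,[-0.35,0,0.46],0],[0.5,[-0.33,0,0.48],0]]}}

```text
t: 13.32
tool_pos: [0.636, -0.0351, 0.0913]
tool_rot: [-0.562, -3.084, 0.009]
contact_force: [-9.4, -7.4, 3.9]
opening: 0.01
grip_force: 50.5
```

```bash
python3 -c "
from h import *
plan(np.arange(1.05,1.5,.05))"
```

```text
t 13.325 pos [ 0.636  -0.0351  0.0913] yaw x 159.34 q [-0.17  0.21  1.69 -0.01  1.25 -1.38] F [-9.4 -7.4  3.9] tq [-0.76  1.66 -0.02] tilt [-0.008 -0.005 -1.   ]
0.010032882028553033 50.53297072649002
out,side,up 0.09836328366231226 0.0004083407953646669 0.06527489705473107 phi 0.9849125926269346 r 0.11805146233036778
1.05 [-0.2, 0.0, 0.77]
1.1 [-0.28, 0.0, 0.51]
1.15 [-0.25, 0.0, 0.52]
1.2 [-0.23, 0.0, 0.53]
1.25 [-0.2, 0.0, 0.54]
1.3 [-0.17, 0.0, 0.55]
1.35 [-0.14, 0.0, 0.56]
1.4 [-0.12, 0.0, 0.57]
1.45 [-0.09, 0.0, 0.57]
```

Call:
{"fn": "send_rows", "kwargs": {"rows": [[0.5,[-0.22,0,0.54],0],[0.5,[-0.2,0,0.53],0],[0.5,[-0.2,0,0.52],0],[0.5,[0,0,0],0]]}}

```text
t: 13.82
tool_pos: [0.6439, -0.0382, 0.0767]
tool_rot: [-0.563, -3.089, 0.011]
contact_force: [-3.6, -9.3, 4.0]
opening: 0.0101
grip_force: 52.6
```

```bash
python3 -c "
from h import *
plan(np.arange(1.2,1.5,.05))"
```

```text
t 13.825 pos [ 0.6439 -0.0382  0.0767] yaw x 159.33 q [-0.17  0.24  1.68 -0.01  1.23 -1.38] F [-3.6 -9.3  4. ] tq [-1.09  1.15  0.02] tilt [-0.002 -0.006 -1.   ]
0.010133309296410892 52.56841063499451
out,side,up 0.10674700359286786 0.00023661704561335392 0.05065210379388495 phi 1.1277510499168515 r 0.1181548069051879
1.2 [-0.11, 0.01, 0.87]
1.25 [-0.2, 0.0, 0.54]
1.3 [-0.17, 0.0, 0.55]
1.35 [-0.14, 0.0, 0.56]
1.4 [-0.11, 0.0, 0.57]
1.45 [-0.08, 0.0, 0.57]
1.5 [-0.06, 0.0, 0.58]
```

Call:
{"fn": "send_rows", "kwargs": {"rows": [[0.5,[-0.1,-0.15,0.25],0],[0.5,[-0.1,0,0.25],0],[0.5,[0,0,0],0]]}}

```text
t: 14.2
tool_pos: [0.6457, -0.0394, 0.0723]
tool_rot: [-0.564, -3.09, 0.007]
contact_force: [-2.9, -7.2, 6.0]
opening: 0.0099
grip_force: 53.3
```

Call:
{"fn": "send_rows", "kwargs": {"rows": [[0.5,[-0.1,0,0.25],0],[0.5,[0,0,0],0]]}}

```text
t: 14.45
tool_pos: [0.6468, -0.0399, 0.0697]
tool_rot: [0.564, 3.09, -0.008]
contact_force: [-2.5, -7.4, 4.9]
opening: 0.0097
grip_force: 53.4
```

Call:
{"fn": "send_rows", "kwargs": {"rows": [[0.5,[-0.1,0,0.25],0],[0.5,[0,0,0],0]]}}

```text
t: 14.7
tool_pos: [0.6478, -0.0402, 0.0672]
tool_rot: [0.564, 3.09, -0.008]
contact_force: [-3.7, -7.3, 4.9]
opening: 0.0099
grip_force: 53.5
```

```bash
python3 -c "
from h import *
plan(np.arange(1.2,1.5,.05))"
```

```text
t 14.7 pos [ 0.6478 -0.0402  0.0672] yaw x 159.33 q [-0.17  0.25  1.68 -0.01  1.21 -1.38] F [-3.7 -7.3  4.9] tq [-0.76  0.86 -0.07] tilt [-0.001 -0.005 -1.   ]
0.00993242489635555 53.51879954338074
out,side,up 0.11103147807029759 -0.00026805999467745506 0.04119727212970849 phi 1.215500741879947 r 0.11842805560087623
1.2 [0.32, 0.0, -0.07]
1.25 [-0.2, 0.0, 0.54]
1.3 [-0.17, 0.0, 0.55]
1.35 [-0.14, 0.0, 0.56]
1.4 [-0.11, 0.0, 0.57]
1.45 [-0.08, 0.0, 0.57]
1.5 [-0.05, 0.0, 0.58]
```

Call:
{"fn": "send_rows", "kwargs": {"rows": [[0.5,[-0.07,0,0.25],0],[0.5,[0,0,0],0]]}}

```text
t: 14.95
tool_pos: [0.6485, -0.0405, 0.065]
tool_rot: [0.564, 3.09, -0.008]
contact_force: [-3.0, -6.2, 5.3]
opening: 0.0098
grip_force: 54.0
```

Call:
{"fn": "send_rows", "kwargs": {"rows": [[0.5,[-0.07,0,0.25],0],[0.5,[0,0,0],0]]}}

```text
t: 15.2
tool_pos: [0.6493, -0.0409, 0.0626]
tool_rot: [0.564, 3.09, -0.008]
contact_force: [-3.0, -6.5, 5.4]
opening: 0.0103
grip_force: 54.2
```

Call:
{"fn": "send_rows", "kwargs": {"rows": [[0.5,[-0.06,0,0.2],0],[0.5,[0,0,0],0]]}}

```text
t: 15.45
tool_pos: [0.6499, -0.0411, 0.0606]
tool_rot: [0.563, 3.09, -0.008]
contact_force: [-2.8, -7.8, 5.9]
opening: 0.0101
grip_force: 54.2
```

Call:
{"fn": "send_rows", "kwargs": {"rows": [[0.5,[-0.05,0,0.2],0],[0.5,[0,0,0],0]]}}

```text
t: 15.7
tool_pos: [0.6504, -0.0413, 0.0587]
tool_rot: [0.564, 3.09, -0.008]
contact_force: [-2.8, -6.7, 6.1]
opening: 0.0102
grip_force: 54.7
```

Call:
{"fn": "send_rows", "kwargs": {"rows": [[0.5,[-0.05,0,0.2],0],[0.5,[0,0,0],0]]}}

```text
t: 15.95
tool_pos: [0.6509, -0.0415, 0.0569]
tool_rot: [0.563, 3.09, -0.008]
contact_force: [-2.9, -7.6, 6.6]
opening: 0.0103
grip_force: 54.9
```

```bash
python3 -c "
from h import *
plan(np.arange(1.3,1.5,.05))"
```

```text
t 15.95 pos [ 0.6509 -0.0415  0.0569] yaw x 159.33 q [-0.18  0.27  1.67 -0.01  1.2  -1.38] F [-2.9 -7.6  6.6] tq [-0.66  1.17 -0.12] tilt [-0.    -0.005 -1.   ]
0.010290253621556196 54.896031618118286
out,side,up 0.11440593191644705 -0.0003463708074444 0.0308697786770553 phi 1.3072459948216921 r 0.11849751260360318
1.3 [0.29, 0.0, -0.01]
1.35 [-0.14, 0.0, 0.56]
1.4 [-0.11, 0.0, 0.57]
1.45 [-0.08, 0.0, 0.57]
```

Call:
{"fn": "send_rows", "kwargs": {"rows": [[0.5,[-0.03,0,0.2],0],[0.5,[0,0,0],0]]}}

```text
t: 16.2
tool_pos: [0.6514, -0.0417, 0.0549]
tool_rot: [0.563, 3.089, -0.008]
contact_force: [-2.3, -7.4, 5.5]
opening: 0.01
grip_force: 55.1
```

Call:
{"fn": "send_rows", "kwargs": {"rows": [[0.5,[-0.03,0,0.2],0],[0.5,[0,0,0],0]]}}

```text
t: 16.45
tool_pos: [0.6518, -0.0418, 0.0536]
tool_rot: [0.563, 3.089, -0.008]
contact_force: [-4.3, -8.2, 10.0]
opening: 0.01
grip_force: 55.7
```

```bash
python3 - <<'E'
from h import *
from station import ctrl
plan(np.arange(1.35,1.5,.05))
d=ctrl.get_image("scene");np.savez("pics/s3.npz",**d)
cv2.imwrite("pics/s3.png",cv2.resize(d["frame"][170:260,310:430],None,fx=6,fy=6,interpolation=2)[...,::-1])
E
```

```text
t 16.45 pos [ 0.6518 -0.0418  0.0536] yaw x 159.33 q [-0.18  0.28  1.67 -0.01  1.19 -1.38] F [-4.3 -8.2 10. ] tq [-0.69  1.31 -0.01] tilt [ 0.001 -0.005 -1.   ]
0.010036345299554262 55.65071940422058
out,side,up 0.11535016731455826 -0.0003382665517142762 0.027606347001328274 phi 1.3358883020386174 r 0.11860763674508623
1.35 [0.25, 0.0, 0.23]
1.4 [-0.11, 0.0, 0.57]
1.45 [-0.08, 0.0, 0.57]
```

View pics/s3.png

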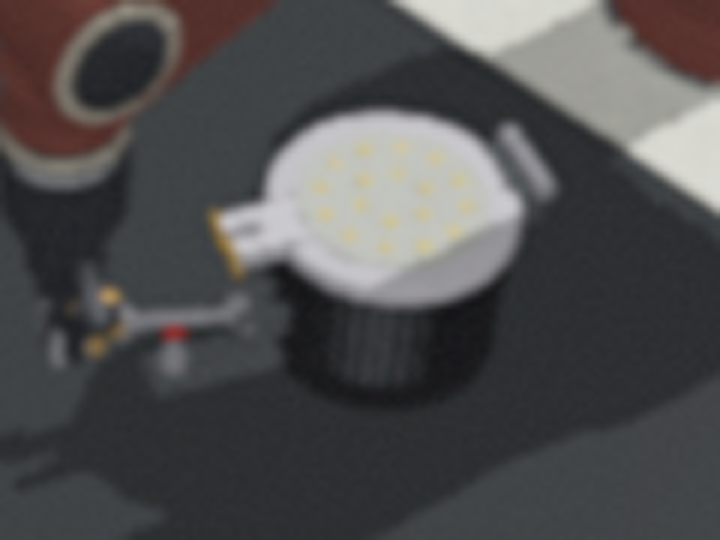

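The scene crop shows the shank at about (180,318) lying on the red rest. Fz has jumped to 10 N, so it has just made contact. I'll press slightly more, then release straight.

Call:
{"fn": "send_rows", "kwargs": {"rows": [[0.5,[0,0,0.1],0],[0.5,[0,0,0],0],[0.5,[0,0,0],0]]}}

```text
t: 16.88
tool_pos: [0.652, -0.0419, 0.053]
tool_rot: [0.563, 3.089, -0.008]
contact_force: [-4.6, -7.4, 11.1]
opening: 0.0098
grip_force: 55.8
```

Call:
{"fn": "send_rows", "kwargs": {"rows": [[2,[0,0,0],0],[4,[0,0,0],0],[5,[0,0,0],0],[5,[0,0,0],0],[5,[0,0,0],0]]}}

```text
t: 17.5
tool_pos: [0.6511, -0.0385, 0.0504]
tool_rot: [-0.561, -3.091, 0.0]
contact_force: [0.2, -0.4, -0.6]
opening: 0.0501
grip_force: 0.0
```

```bash
python3 - <<'E'
from h import *
from station import ctrl
plan([])
d=ctrl.get_image("wrist")
cv2.imwrite("pics/w4.png",d["frame"][...,::-1])
E
```

```text
t 17.5 pos [ 0.6511 -0.0385  0.0504] yaw x 159.43 q [-0.17  0.28  1.67 -0.    1.19 -1.38] F [ 0.2 -0.4 -0.6] tq [ 0.01 -0.02  0.03] tilt [-0. -0. -1.]
0.050062744491264424 0.0
out,side,up 0.11358131957775272 0.002435029541586657 0.02444226904962972 phi 1.3588326372068524 r 0.11618149884262158
```

View pics/w4.png

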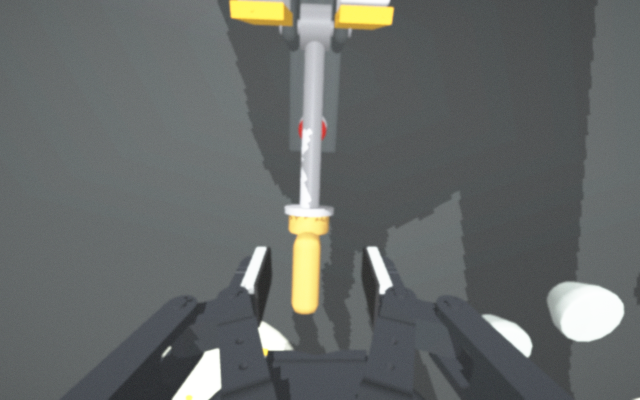

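The bolt lies on the red ball at (312,128) and the fingers straddle the wing freely. I'll rise, close, and press once from above to confirm it bears firmly. That release is purely vertical.

Call:
{"fn": "send_rows", "kwargs": {"rows": [[5,[0,-0.1,-1],0],[5,[0,-0.15,-2],0],[5,[0,0,-2.5],0],[5,[0,0,-2],0],[0,[0,0,0],0],[0,[0,0,0],0],[0,[0,0,0],0],[0,[0,0,0],0],[0,[0,0,0.7],0],[0,[0,0,0],0]]}}

```text
t: 18.8
tool_pos: [0.6495, -0.0408, 0.1172]
tool_rot: [-0.56, -3.089, 0.0]
contact_force: [-0.1, 0.0, 0.2]
opening: 0.0002
grip_force: 0.0
```

```bash
python3 - <<'E'
from h import *
from station import ctrl
plan([])
d=ctrl.get_image("scene")
cv2.imwrite("pics/s5.png",cv2.resize(d["frame"][170:260,290:410],None,fx=6,fy=6,interpolation=2)[...,::-1])
E
```

```text
t 18.8 pos [ 0.6495 -0.0408  0.1172] yaw x 159.43 q [-0.18  0.2   1.64 -0.    1.3  -1.39] F [-0.1  0.   0.2] tq [ 0.01 -0.05 -0.04] tilt [-0.002  0.    -1.   ]
0.00023315693496499506 0.0
out,side,up 0.11294021964853573 -0.00027124412616337973 0.09118629018213391 phi 0.8915682565790674 r 0.14515658004871784
```

View pics/s5.png

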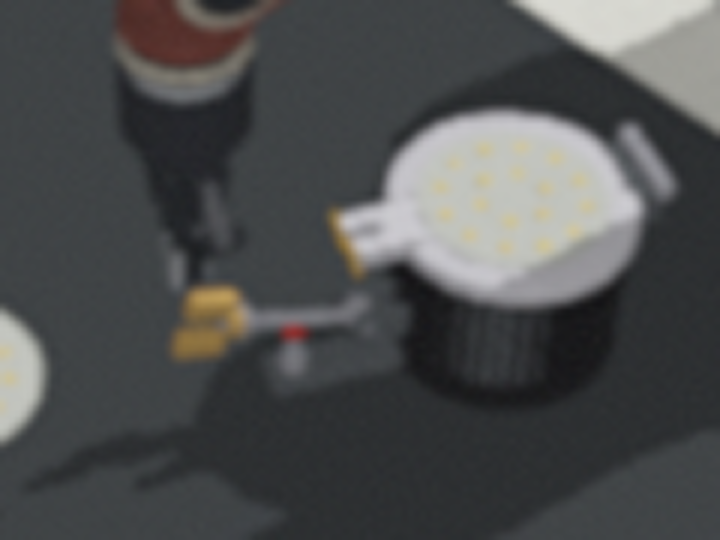

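The shank still lies on the red ball and the fingers are closed just above the upper wing. Now the gentle press.

Call:
{"fn": "send_rows", "kwargs": {"rows": [[0,[0,0,0.5],0],[0,[0,0,0.5],0],[0,[0,0,0.3],0],[0,[0,0,0],0]]}}

```text
t: 19.35
tool_pos: [0.65, -0.0409, 0.1051]
tool_rot: [-0.561, -3.09, -0.0]
contact_force: [-0.0, -0.9, -0.1]
opening: 0.0001
grip_force: 0.0
```

Call:
{"fn": "send_rows", "kwargs": {"rows": [[0,[0,0,0.2],0],[0,[0,0,0],0]]}}

```text
t: 19.6
tool_pos: [0.6503, -0.0409, 0.1036]
tool_rot: [-0.561, -3.091, 0.0]
contact_force: [0.3, -0.5, 0.3]
opening: 0.0003
grip_force: 0.0
```

Call:
{"fn": "send_rows", "kwargs": {"rows": [[0,[0,0,0.2],0],[0,[0,0,0],0]]}}

```text
t: 19.85
tool_pos: [0.6501, -0.0409, 0.1014]
tool_rot: [-0.561, -3.091, 0.0]
contact_force: [0.5, 0.6, 0.1]
opening: -0.0
grip_force: 0.0
```

Call:
{"fn": "send_rows", "kwargs": {"rows": [[0,[0,0,0.2],0],[0,[0,0,0],0]]}}

```text
t: 20.1
tool_pos: [0.6505, -0.041, 0.0999]
tool_rot: [0.561, 3.091, -0.0]
contact_force: [-0.1, -0.4, 0.3]
opening: -0.0001
grip_force: 0.3
```

Call:
{"fn": "send_rows", "kwargs": {"rows": [[0,[0,0,0.15],0],[0,[0,0,0],0]]}}

```text
t: 20.35
tool_pos: [0.6508, -0.0411, 0.099]
tool_rot: [0.561, 3.09, -0.0]
contact_force: [-1.3, -0.0, 4.5]
opening: -0.0001
grip_force: 2.1
```

Call:
{"fn": "send_rows", "kwargs": {"rows": [[0,[0,0,0.1],0],[0,[0,0,0],0]]}}

```text
t: 20.6
tool_pos: [0.6511, -0.0411, 0.0984]
tool_rot: [0.561, 3.089, -0.0]
contact_force: [-1.5, -0.2, 6.3]
opening: 0.0
grip_force: 3.0
```

Call:
{"fn": "send_rows", "kwargs": {"rows": [[0,[0,0,0.1],0],[0,[0,0,0],0]]}}

```text
t: 20.85
tool_pos: [0.6513, -0.0412, 0.0979]
tool_rot: [0.56, 3.089, -0.0]
contact_force: [-1.3, 0.2, 7.9]
opening: 0.0
grip_force: 3.8
```

Call:
{"fn": "send_rows", "kwargs": {"rows": [[0,[0,0,0.05],0],[0,[0,0,0],0],[0,[0,0,0],0]]}}

```text
t: 21.22
tool_pos: [0.6515, -0.0412, 0.0977]
tool_rot: [0.56, 3.088, -0.0]
contact_force: [-0.4, -0.1, 9.0]
opening: -0.0
grip_force: 4.2
```

It holds 9 N, well above the pivot's 2–3 N, so the bolt bears on the rest. Retreating straight up.

Call:
{"fn": "send_rows", "kwargs": {"rows": [[0,[0,0,-0.5],0],[0,[0,0,-2],0],[0,[0,0,-3],0],[0,[0,0,-3],0],[0,[0,0,-3],0],[0,[0,0,0],0],[0,[0,0,0],0]]}}

```text
t: 22.1
tool_pos: [0.6497, -0.0408, 0.2096]
tool_rot: [-0.561, -3.09, -0.0]
contact_force: [0.6, -0.8, -0.1]
opening: 0.0001
grip_force: 0.0
```

```bash
python3 - <<'E'
from h import *
from station import ctrl
state()
print(ctrl.finish_job())
E
```

```text
t 22.1 pos [ 0.6497 -0.0408  0.2096] yaw x 159.43 q [-0.18  0.13  1.57  0.    1.45 -1.39] F [ 0.6 -0.8 -0.1] tq [ 0.02  0.07 -0.  ] tilt [-0.001  0.    -1.   ]
the job is handed in; nothing more can be done
None
```

I loosened the wing nut to about 3.2 rad, swung the bolt out past the lip and down onto the red rest (about 1.3 rad), pressed it there with 9 N, withdrew the arm and handed the job in at 22 s; no verdict came back.

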